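Hitch the coupling hook on the anchor pin and draw it taut

ROBOT

A 6-joint arm with a two-finger parallel gripper is mounted at the origin on a cart in front of the work surface, level with it; the furniture and walls round the work are solid. World frame = base frame: x ahead of the robot, y to its left, z up, the work surface at z = 0. Lengths are in m, angles in rad, forces in N, time in s.
With the tool pointing down it reaches from about 0.25 to 0.775 m from the base axis. Payload 4 kg.
Tool frame: the origin (TCP) lies midway between the tips of the shut fingers; the grasp point (between the pads) lies 19 mm behind it; z points along the fingers, x is the direction in which the jaws open and shut, and the axes are right-handed (so a half turn about z gives the same grasp; the last joint's range is limited). The gripper opens to 94 mm and grips with 3 to 60 N. Pads are 16 mm wide; open, the fingers measure 119 mm over their backs; the gripper's body (75 mm by 177 mm) begins 78 mm behind the grasp point.
Start: joints at [-1.268, 0.087, 1.371, -0, 1.684, -0.103], TCP at [0.217, -0.505, 0.206] pointing down, gripper open.
Joint ranges: [-3.1, 3.1], [-0.76, 2.03], [0.27, 2.55], [-1.08, 4.22], [0.17, 2.65], [-2.57, 2.57]. Speed limits (rad/s): [2.79, 2.79, 3.14, 3.14, 3.14, 3.14].

INTERFACE

Orientations are given as [roll, pitch, yaw] about the fixed x, y, z axes, in that order (R = Rz(yaw) Ry(pitch) Rx(roll)).
In Python, from bench import robot gives the robot as it stands.
- The arm moves only by the shell command python3 -m handwheel 'ROWS'. ROWS is a JSON object of lists of equal length, an entry for each row: "delta_pos": the shift along the tool's x, y, z in mm, a list of three; "rotation": the turn, a rotation vector about the tool's x, y, z in rad, a list of three; "claw": the closure, from -1 (fully open) to 1 (shut). In form: {"delta_pos": [[tx, ty, tz], ...], "rotation": [[wx, wy, wz], ...], "claw": [claw, ...]}. A call has exactly 8 rows; each row shifts and turns the commanded pose from where the row before left it, along the tool's axes as they then stand; what a row does not reach is not made up. A row lasts 1/8 s, in which the tool goes at most 62.5 mm and 10.7 degrees, less where a joint would pass 70% of its speed; a pose out of reach is approached as far as the arm can. A call with a gripper value outside its range is refused whole. The fingers move at their own pace and stop on an object; the grip force is fixed at half the most. Time passes only in rows, so rows that do not move let the fingers close, or fill a call up. It gives the time, the measured TCP pose, the force and the opening at its end, in the units of the state.
- robot.get_obs(): the state, without advancing time (a new reading comes with each control period).
- robot.snapshot(name): name is "side" or "top"; returns a dict with "color" (420x560x3 uint8, red, green, blue), "intrinsics" (3x3 intrinsics, pixels), "k1" (the pictures are not rectified: a ray, as slopes to the right and down, at radius r is drawn at 1 + k1 r^2 times it, then the intrinsics apply), "eye" and "rotation" of the camera in the world. Camera axes: x right, y down, z forward; pixel columns grow to the right and rows downward; lengths in m; the calibration is good to about 2 mm. A picture is of the moment at which its call begins. There is no depth.
- robot.close_job(): hands the job in, once; it reports no verdict.
The state is a dict: "time": time; "joint_positions": joint angles; "qvel": joint speeds; "joint_torque": joint torques, N m; "tool_pos": TCP position; "ee_rot": TCP orientation; "wrist_force": force on the tool from outside, world axes, zero at the start; "wrist_torque": the same for the moment, N m; "width": finger opening in m.
Only numpy, scipy, OpenCV 4.12 (cv2) and the standard library are available. Lean on these libraries where they do the work, as an engineer would, in place of code of your own. Each camera call takes 0.05 s, during which the arm holds its last target.

TASK

Pick up the coupling hook and push its mouth onto the anchor's headed pin, going on until the pin's slide has run back to its stop and the sprung latch has flipped shut behind the pin; then draw the hook back the way it came until the latch has pulled the pin to the near end of its run, and let go of it lying flat on the anchor. Feel your way and do not force it (a careful hand stays below 20 N, and 30 N is too much), and leave the things standing around alone.

Things in the scene. Friction and masses are not known exactly. Their poses are not given: they have to be found in the camera images.
- tie_hook: steel coupling hook lying flat on the worktop, 178 mm long, 46 mm wide, 0.3 to 0.55 kg. Origin: on its underside, below the pin's axis when the pin is fully home. +x is the way the open mouth faces, z up. Jaw: two fingers (z = 0 to 14 mm), inner faces at y = +-9 mm, round tips ending at x = +46; throat floor at x = -7. The latch lies on top of the jaw (z = 14 to 21, its pivot screw to 24).
- hook_shank (a point): middle of the hook's shank, the place to grip, at x = -60, z = +15 mm in the hook's frame (axes as the hook's). The shank is a dark bar from x = -102 to -18 mm, 22 mm wide in y, 30 mm tall (z = 0 to 30); behind it a small round eye, to x = -132.
- hook_latch (a joint): sprung latch, rad: 0 = shut across the mouth, to 1.1 = swung inwards. Flat steel finger 30 x 8 x 6 mm on the hook, pivot at x = +30.5, y = +17 mm, free end at x = +21, y = -3 when shut. Gives way only to a pin coming in (swings about 0.8; 8 to 17 N) and springs back once the pin is within some 2 mm of the throat floor; then the pin is held with 10 mm of play along x.
- anchor_base: slotted steel anchor plate, fixed to the worktop, 200 (x) x 90 (y) x 12 mm thick, its slot along its x. Origin: centre of its underside; +x is the way the hook is pushed (away from the robot). The hook goes flat along its top face (12 mm above the worktop) or up to 4 mm over it; pressed down on it, it drags and jams.
- pin_axis (a point): on the axis of the anchor's upright pin, level with the plate's top. Pin 14 mm diameter, 28 mm free height under a 29 x 8 mm head that cannot pass the hook. It slides in the slot along the plate's x only, 2 N friction, no spring: near end of its run at plate x = -20 mm, starts 3 to 9 mm beyond; a rear stop hidden under the plate, set anew each time, ends it (54 mm beyond at most). The latch yields only there.
- drill_chuck: loose grey drill chuck standing upright, 54 mm diameter, 82 mm tall, origin under its centre: leave alone
- hex_bolt: loose dark hexagon bolt standing on its head, 18 x 21 x 52 mm, origin under its centre: leave alone
- masking_tape: loose roll of tape lying flat, 104 mm diameter, 25 mm tall, origin under its centre: leave alone

How it is judged:
On the way, in this order (a step that is already met when the one before it is completed fails the run):
1. the pin, between the jaw's fingers, has pushed the latch aside (value of joint hook_latch above 0.35 rad and x of pin_axis in the frame of tie_hook between -0.006 and 0.035 m and y of pin_axis in the frame of tie_hook between -0.006 and 0.006 m and z of tie_hook in the frame of anchor_base between 0.005 and 0.024 m).
2. the latch has flipped shut behind the pin (x of pin_axis in the frame of tie_hook between -0.005 and 0.014 m and value of joint hook_latch below 0.12 rad and y of pin_axis in the frame of tie_hook between -0.006 and 0.006 m and z of tie_hook in the frame of anchor_base between 0.005 and 0.024 m and x of pin_axis in the frame of anchor_base above -0.012 m), for 0.1 s.
3. the hook, still latched, has drawn the pin to the near end of its run (x of pin_axis in the frame of tie_hook between -0.005 and 0.014 m and value of joint hook_latch below 0.12 rad and y of pin_axis in the frame of tie_hook between -0.006 and 0.006 m and z of tie_hook in the frame of anchor_base between 0.005 and 0.024 m and x of pin_axis in the frame of anchor_base below -0.0165 m), for 0.2 s.
At the end, for the whole second after the job is handed in: The pin is in the hook's throat behind the shut latch (latch under 0.12 rad, pin axis at hook x -5 to +14 mm, y within 6 mm), the pin is within 5 mm of the near end of its run, and the hook lies flat on the anchor plate (within 5 mm and 0.08 rad), at rest and released (x of pin_axis in the frame of tie_hook between -0.005 and 0.014 m and value of joint hook_latch below 0.12 rad and y of pin_axis in the frame of tie_hook between -0.006 and 0.006 m and z of tie_hook in the frame of anchor_base between 0.005 and 0.024 m and z of tie_hook in the frame of anchor_base below 0.017 m and angle between tie_hook's own z axis and vertical below 0.08 rad and x of pin_axis in the frame of anchor_base below -0.015 m and linear speed of tie_hook below 0.02 m/s); the robot touches nothing.
It fails at once if the hook is pressed against the anchor with more than 30 N (contact force between tie_hook and anchor_base above 30 N).
It fails at once if the drill chuck is pushed about or knocked over (distance of drill_chuck from where it was at the start of the episode above 0.02 m or angle between drill_chuck's own z axis and vertical above 0.3 rad).
It fails at once if the hex bolt is pushed about or knocked over (distance of hex_bolt from where it was at the start of the episode above 0.02 m or angle between hex_bolt's own z axis and vertical above 0.3 rad).
It fails at once if the masking tape is pushed about or knocked over (distance of masking_tape from where it was at the start of the episode above 0.02 m or angle between masking_tape's own z axis and vertical above 0.3 rad).
It also fails if it takes over 64 s, if anything falls off the work surface, if the arm or the gripper's body presses on something with over 40 N, if the wrist force passes 120 N, or if a joint passes its speed limit or range.

## Working session

There is one attempt and no reset: what is moved stays moved. The work goes in short steps, Python scripts to look and compute and a shell command to move; the robot and the scene stay as the last step left them, time stands still between calls to the robot, and variables do not carry over. Pictures are saved under pics/ and viewed, and the job is handed in when it is done.

```bash
ls; mkdir -p pics
python3 - <<'E'
from bench import robot
import cv2
o=robot.get_obs(); print(o)
for n in("top","side"):
    s=robot.snapshot(n); cv2.imwrite(f"pics/{n}0.png",s["color"][:,:,::-1])
    print(n,s["intrinsics"],s["k1"],s["eye"],s["rotation"])
E
```

```text
pics
{'time': 0.0, 'joint_positions': array([-1.26812389e+00,  8.79227437e-02,  1.37222098e+00, -5.13565774e-06,
        1.68356044e+00, -1.03116016e-01]), 'qvel': array([ 0.00107671, -0.00107529, -0.00120319,  0.00079078,  0.00015712,
        0.00095089]), 'joint_torque': array([-1.48642739e-03, -3.40186644e+01, -3.02426112e+01,  7.17271375e-02,
        3.30818142e-02, -1.68929278e-04]), 'tool_pos': array([ 0.21693665, -0.50483476,  0.20433866]), 'ee_rot': array([-3.14138039e+00,  2.10081713e-03, -1.16500822e+00]), 'wrist_force': array([ 0.36825851,  0.23477318, -0.78256173]), 'wrist_torque': array([ 0.01446313,  0.04152205, -0.00873634]), 'width': 0.0936805334140021}
top [[431.30211322   0.         284.39781426]
 [  0.         431.30211322 204.70423726]
 [  0.           0.           1.        ]] -0.10847594196123127 [4.49934981e-01 6.51246421e-04 1.17257556e+00] [-3.03065608  0.01176009 -1.59771848]
side [[476.25529875   0.         282.90122459]
 [  0.         476.25529875 209.379569  ]
 [  0.           0.           1.        ]] -0.047458543804181456 [-0.0133863   0.80197777  0.48379638] [-1.97032439  0.0204137  -2.53189646]
```

View pics/top0.png

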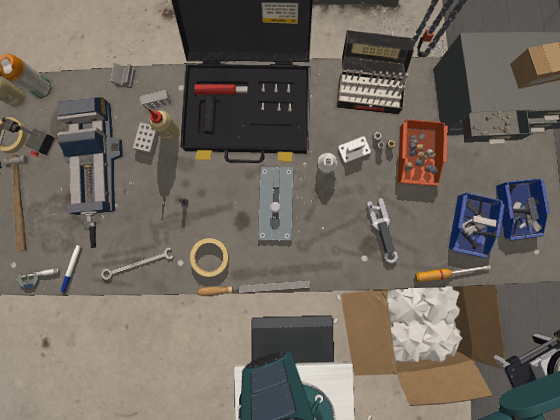

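View pics/side0.png

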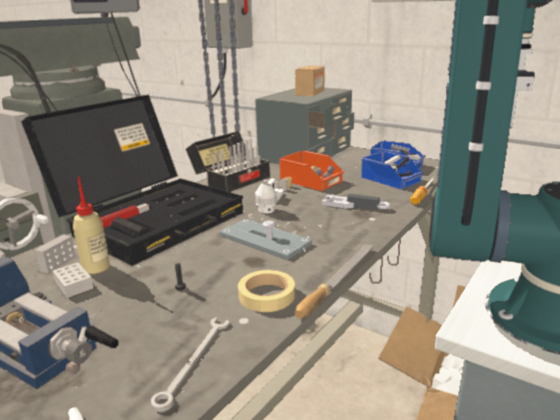

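The top view shows the anchor at about (276,205), its pin near (276,207), and the hook from its eye at (391,257) to its mouth near (376,202). The chuck is at (327,162), the tape at (209,258) and the bolt at (183,203). I'll zoom in next.

```bash
cat > h.py <<'E'
import numpy as np, cv2
from scipy.spatial.transform import Rotation as R
from bench import robot
def ray(s,u,v):
    K=s["intrinsics"]; k=s["k1"]
    d=np.array([(u-K[0,2])/K[0,0],(v-K[1,2])/K[1,1]]); p=d.copy()
    for _ in range(30): p=d/(1+k*(p@p))
    return R.from_euler('xyz',s["rotation"]).apply([p[0],p[1],1.])
def onz(s,u,v,z):
    d=ray(s,u,v); e=np.array(s["eye"]); return e+d*(z-e[2])/d[2]
def proj(s,P):
    c=R.from_euler('xyz',s["rotation"]).inv().apply(np.array(P)-s["eye"]); p=c[:2]/c[2]
    p=p*(1+s["k1"]*(p@p)); K=s["intrinsics"]; return np.array([p[0]*K[0,0]+K[0,2],p[1]*K[1,1]+K[1,2]])
def crop(s,name,x0,y0,x1,y1,f):
    im=s["color"][y0:y1,x0:x1,::-1]; cv2.imwrite(f"pics/{name}.png",cv2.resize(im,None,fx=f,fy=f,interpolation=cv2.INTER_CUBIC))
E
python3 - <<'E'
from h import *
s=robot.snapshot("top"); crop(s,"t1",250,150,410,270,5)
t=robot.snapshot("side"); crop(t,"s1",210,170,400,270,4)
E
```

```text
(no output)
```

View pics/t1.png

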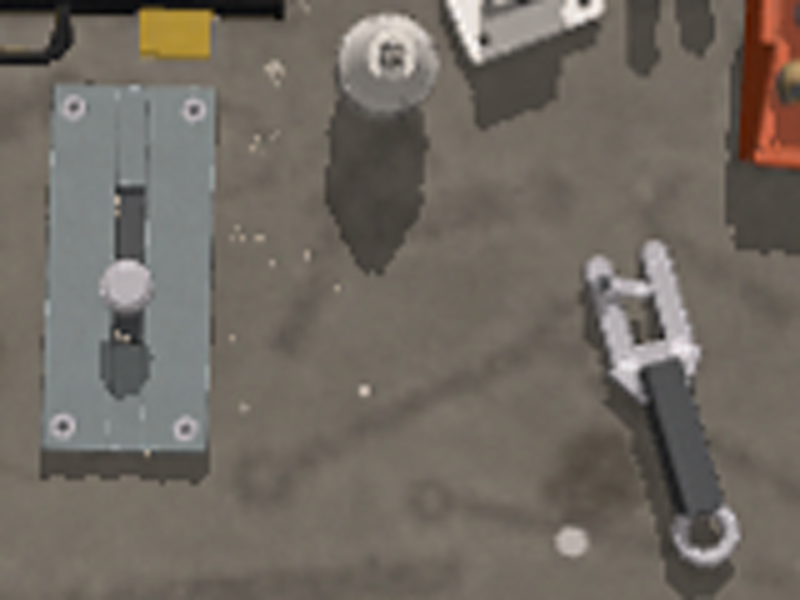

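View pics/s1.png

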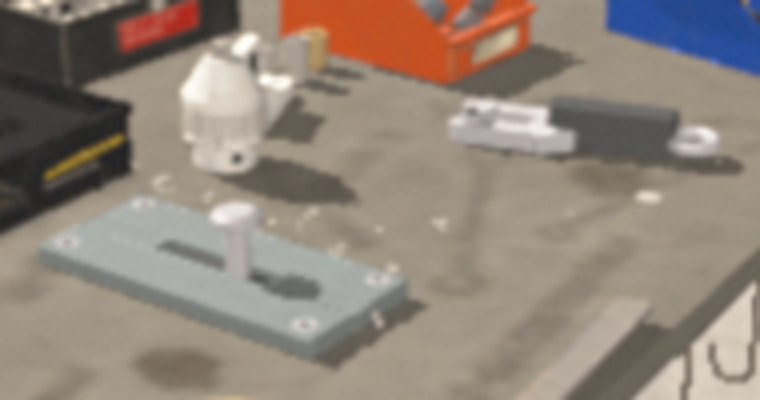

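The zoomed top view is clear. The plate corners are at crop (52,87)/(215,85)/(208,450)/(42,450), and the pin head is centred at (127,286). The dark shank runs from (665,362) to (700,512), and the finger tips are at (598,262) and (653,247), facing away from the robot. Now I'll measure.

Run:
```python
from h import *
s=robot.snapshot("top"); im=s["color"][:,:,::-1].copy(); U=cv2.resize(im,None,fx=4,fy=4,interpolation=cv2.INTER_CUBIC)
f=lambda p:((np.array(p)+.5)/4-.5)
hsv=cv2.cvtColor(U,cv2.COLOR_BGR2HSV)
for q in [(276-10,200),(276,206),(380,225),(385,235),(370,235),(327,160)]: print(q,hsv[int(q[1]*4+2),int(q[0]*4+2)])
# plate: bluish, mid
m=cv2.inRange(hsv,(75,18,70),(125,90,220)); M=np.zeros_like(m); M[160*4:246*4,254*4:298*4]=m[160*4:246*4,254*4:298*4]
M=cv2.morphologyEx(M,cv2.MORPH_CLOSE,np.ones((15,15)))
c=max(cv2.findContours(M,0,2)[0],key=cv2.contourArea); r=cv2.minAreaRect(c); b=cv2.boxPoints(r)
W=np.array([onz(s,*f(p),.012)[:2] for p in b]); print("plate",r,W, W.mean(0)); print(np.linalg.norm(W-np.roll(W,1,0),axis=1))
for i in range(4):
    d=W[i]-W[i-1]; print(np.arctan2(d[1],d[0]))
# contour-based
P=np.array([onz(s,*f(p[0]),.012)[:2] for p in c]); rr=cv2.minAreaRect((P*1000).astype(np.float32)); print("plate world rect",rr)
# shank
m=cv2.inRange(hsv,(0,0,0),(180,255,85)); M=np.zeros_like(m); M[218*4:258*4,374*4:398*4]=m[218*4:258*4,374*4:398*4]
cv2.imwrite("pics/m.png",cv2.resize(M[200*4:270*4,360*4:410*4],None,fx=2,fy=2))
```

```text
(266, 200) [ 90  10 132]
(276, 206) [165   8 183]
(380, 225) [135   6  82]
(385, 235) [105   6  83]
(370, 235) [ 16  41 105]
(327, 160) [ 16  26 147]
plate ((1042.5, 733.5), (17.0, 1.0), 90.0) [[0.64680298 0.07525227]
 [0.64678278 0.07456956]
 [0.63505342 0.07480588]
 [0.63507343 0.07548776]] [0.64092815 0.07502886]
[0.01173191 0.00068301 0.01173174 0.00068217]
-0.0200741498847988
-1.6003715115931123
3.1214478634520466
1.5414622571665804
plate world rect ((640.9249877929688, 75.02851867675781), (0.6822879910469055, 11.73175048828125), 88.8431167602539)
```

View pics/m.png

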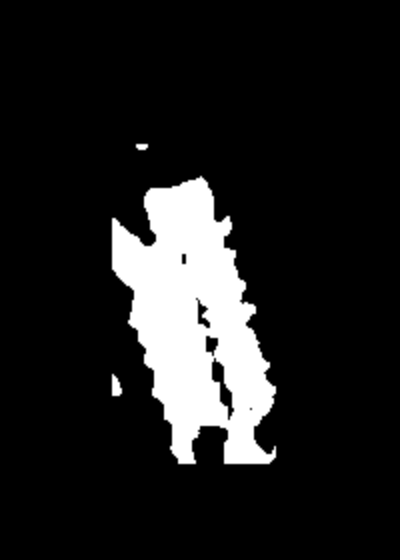

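```bash
cat > meas.py <<'E'
from h import *
def masks(s):
    im=s["color"].astype(int); U=cv2.resize(s["color"],None,fx=4,fy=4,interpolation=cv2.INTER_CUBIC).astype(int)
    return U, U[...,0]-U[...,2], U.mean(2)
f=lambda p:((np.array(p)+.5)/4-.5)
def big(M,x0,y0,x1,y1,close=9):
    N=np.zeros(M.shape,np.uint8); sl=np.s_[int(y0*4):int(y1*4),int(x0*4):int(x1*4)]; N[sl]=M[sl]*255
    N=cv2.morphologyEx(N,cv2.MORPH_OPEN,np.ones((3,3))); N=cv2.morphologyEx(N,cv2.MORPH_CLOSE,np.ones((close,close)))
    return max(cv2.findContours(N,0,1)[0],key=cv2.contourArea)
def rect(s,c,z):
    P=np.array([onz(s,*f(p[0]),z)[:2] for p in c])*1000
    return cv2.minAreaRect(P.astype(np.float32))
E
python3 - <<'E'
from meas import *
s=robot.snapshot("top"); U,rb,br=masks(s); o=U.astype(np.uint8)[:,:,::-1].copy()
c=big((rb<4)&(br>100),252,160,300,246,25); print("plate",rect(s,c,.012)); cv2.drawContours(o,[c],-1,(0,0,255),1)
c=big((rb<6)&(br<105),372,215,400,258); print("shank",rect(s,c,.030)); cv2.drawContours(o,[c],-1,(0,255,0),1)
c=big((rb<16)&(br>105),364,195,400,266); print("bright",rect(s,c,.014)); cv2.drawContours(o,[c],-1,(255,0,0),1)
c=big((br>145)&(abs(rb)<30),266,198,286,216,5); cv2.drawContours(o,[c],-1,(255,0,0),1)
(x,y),r=cv2.minEnclosingCircle(c); print("pin",f((x,y)),r/4,onz(s,*f((x,y)),.047))
o=o[155*4:270*4,250*4:405*4]; print(o.shape); cv2.imwrite("pics/o.png",o)
E
```

```text
plate ((585.1397705078125, 35.09430694580078), (89.85167694091797, 200.08999633789062), 86.93128967285156)
shank ((481.4327087402344, -253.7682342529297), (85.98320007324219, 32.79601287841797), 15.988502502441406)
bright ((547.7868041992188, -242.6851806640625), (82.71834564208984, 52.14125061035156), 13.780839920043945)
pin [274.375 206.   ] 5.535422325134277 [0.57295733 0.03691235 0.047     ]
(460, 620, 3)
```

View pics/o.png

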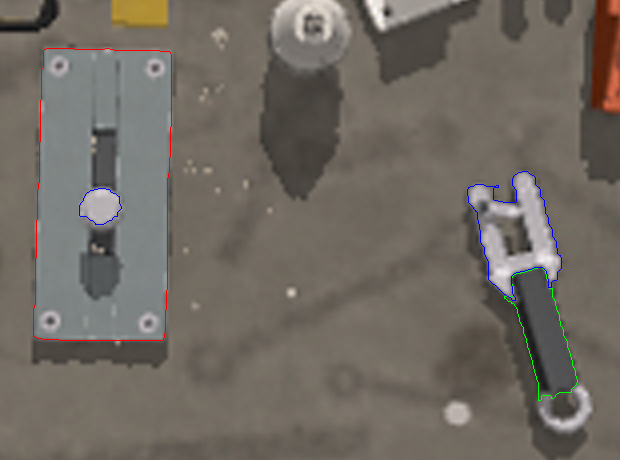

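Run:
```python
from h import *
s=robot.snapshot("top"); crop(s,"t2",360,192,405,267,8)
im=s["color"].astype(int)
for v in (228,234,240,246): print(v,[(u,int(im[v,u].mean())) for u in range(374,398)])
```

```text
228 [(374, 64), (375, 79), (376, 138), (377, 140), (378, 96), (379, 48), (380, 60), (381, 80), (382, 82), (383, 82), (384, 83), (385, 81), (386, 80), (387, 79), (388, 63), (389, 103), (390, 109), (391, 106), (392, 106), (393, 107), (394, 105), (395, 105), (396, 103), (397, 103)]
234 [(374, 85), (375, 67), (376, 67), (377, 66), (378, 67), (379, 56), (380, 39), (381, 30), (382, 68), (383, 82), (384, 84), (385, 83), (386, 82), (387, 81), (388, 80), (389, 77), (390, 105), (391, 109), (392, 109), (393, 108), (394, 108), (395, 108), (396, 108), (397, 108)]
240 [(374, 83), (375, 86), (376, 70), (377, 62), (378, 66), (379, 68), (380, 69), (381, 52), (382, 34), (383, 39), (384, 78), (385, 85), (386, 82), (387, 82), (388, 82), (389, 81), (390, 80), (391, 90), (392, 97), (393, 94), (394, 95), (395, 94), (396, 93), (397, 94)]
246 [(374, 80), (375, 81), (376, 84), (377, 90), (378, 94), (379, 74), (380, 66), (381, 69), (382, 72), (383, 44), (384, 31), (385, 50), (386, 84), (387, 86), (388, 83), (389, 82), (390, 82), (391, 82), (392, 81), (393, 89), (394, 110), (395, 106), (396, 105), (397, 106)]
```

View pics/t2.png

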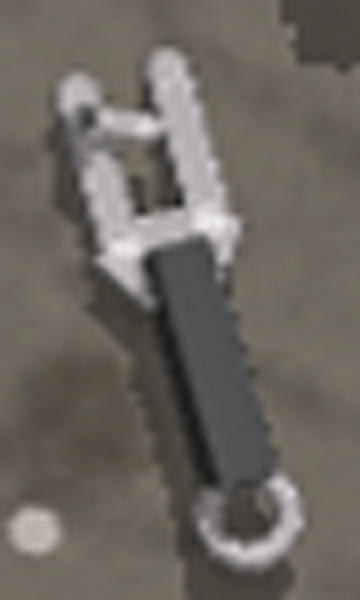

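Run:
```python
from h import *
s=robot.snapshot("top"); im=s["color"].astype(float)
L=[];Rr=[]
for v in range(226,248):
    g=im[v].mean(1); 
    # darkest -> rise to 70 (left edge of top); right edge by chroma change
    u0=int(380+(v-228)*0.27)-1; ul=None
    for u in range(u0-2,u0+6):
        if g[u]<=62<g[u+1]: ul=u+(62-g[u])/(g[u+1]-g[u]); break
    rb=im[v,:,0]-im[v,:,2]; u1=int(388+(v-228)*.27)
    ur=None
    for u in range(u1-3,u1+5):
        if rb[u]<=7<rb[u+1]: ur=u+(7-rb[u])/(rb[u+1]-rb[u]); break
    print(v,ul,ur)
    if ul:L.append(onz(s,ul,v,.030)[:2])
    if ur:Rr.append(onz(s,ur,v,.030)[:2])
L=np.array(L);Rr=np.array(Rr)
pl=np.polyfit(L[:,0],L[:,1],1);pr=np.polyfit(Rr[:,0],Rr[:,1],1);print(pl,pr,np.std(L[:,1]-np.polyval(pl,L[:,0])),np.std(Rr[:,1]-np.polyval(pr,Rr[:,0])))
for x in(.46,.48,.50,.52):print(x,np.polyval(pl,x),np.polyval(pr,x))
c=lambda a,b:(360+(a+.5)/8-.5,192+(b+.5)/8-.5)
tl=onz(s,*c(78,73),.014);tr=onz(s,*c(165,48),.014);e=onz(s,*c(250,567),.008);print("tips",tl,tr,(tl+tr)/2,"eye end",e)
```

```text
226 379.5777777777778 388.2
227 379.79545454545456 387.90909090909093
228 380.1290322580645 388.0
229 380.39240506329116 388.0
230 380.697247706422 388.5882352941176
231 380.9065420560748 388.6923076923077
232 381.1212121212121 389.09090909090907
233 381.58762886597935 389.46153846153845
234 381.85046728971963 389.55
235 382.0169491525424 390.22222222222223
236 382.4269662921348 389.9
237 382.7142857142857 390.52941176470586
238 382.93939393939394 390.77777777777777
239 383.3103448275862 391.0
240 383.5826086956522 391.5238095238095
241 383.8543689320388 391.5263157894737
242 384.05970149253733 392.1
243 384.4660194174757 392.25
244 384.7190082644628 392.4736842105263
245 385.0 392.90909090909093
246 385.34343434343435 392.8888888888889
247 385.58870967741933 393.5
[ 0.24133093 -0.3645406 ] [ 0.22635407 -0.37819154] 0.00013213769970783632 0.0005808523709853689
0.46 -0.2535283734238538 -0.2740686627448057
0.48 -0.2487017547271984 -0.26954158126660316
0.5 -0.24387513603054298 -0.2650144997884006
0.52 -0.23904851733388754 -0.260487418310198
tips [ 0.5837763  -0.21962956  0.014     ] [ 0.59148605 -0.24977575  0.014     ] [ 0.58763118 -0.23470265  0.014     ] eye end [ 0.41555585 -0.27136048  0.008     ]
```

```bash
cat > plan.py <<'E'
import sys
from h import *
def go(x,y,z,yaw):
    o=robot.get_obs(); Rt=R.from_euler('xyz',o["ee_rot"]); D=R.from_euler('xyz',[np.pi,0,yaw])
    print("t",round(float(o["time"]),2),"pos",np.round(o["tool_pos"]*1000,1),"rot",np.round(o["ee_rot"],4),"F",np.round(o["wrist_force"],1),"T",np.round(o["wrist_torque"],2),"w",round(o["width"]*1000,1))
    d=np.array([x,y,z])/1000-o["tool_pos"]
    print("shift in tool axes mm",np.round(Rt.inv().apply(d)*1000,1),"; after the turn",np.round(D.inv().apply(d)*1000,1),"turn",np.round((Rt.inv()*D).as_rotvec(),4))
if __name__=="__main__": go(*map(float,sys.argv[1:5]))
E
python3 plan.py 484 -258 120 -1.3458
python3 -m handwheel '{"delta_pos":[[-17.4,-48.9,0],[-17.4,-48.9,0],[-17.4,-48.9,0],[-17.4,-48.9,0],[-17.4,-48.9,0],[-17.4,-48.9,0],[-17.4,-48.9,0],[0,0,0]],"rotation":[[0,0,0],[0,0,0],[0,0,0],[0,0,0],[0,0,0],[0,0,0],[0,0,0],[0,0,0.18]],"claw":[-1,-1,-1,-1,-1,-1,-1,-1]}'
python3 plan.py 484 -258 120 -1.3458
```

```text
t 0.4 pos [ 217.1 -505.3  205.3] rot [-3.1416e+00  3.0000e-04 -1.1650e+00] F [ 0.3 -0.  -0.2] T [-0.04 -0.01  0.01] w 93.7
shift in tool axes mm [-121.8 -342.8   85.3] ; after the turn [-181.5 -315.3   85.3] turn [-0.      0.0003  0.1808]
time: 1.4
tool_pos: [0.4857, -0.2554, 0.2053]
ee_rot: [-3.141, 0.001, -1.344]
wrist_force: [-0.2, -0.9, -0.9]
width: 0.094
t 1.4 pos [ 485.7 -255.4  205.3] rot [-3.1409e+00  8.0000e-04 -1.3444e+00] F [-0.2 -0.9 -0.9] T [-0.02 -0.03 -0.04] w 94.0
shift in tool axes mm [ 2.2  2.3 85.3] ; after the turn [ 2.1  2.2 85.3] turn [-0.0006  0.0008  0.0014]
```

```bash
python3 -m handwheel '{"delta_pos":[[2,2,25],[0,0,30],[0,0,30],[0,0,30],[0,0,30],[0,0,25],[0,0,15],[0,0,5]],"rotation":[[0,0,0],[0,0,0],[0,0,0],[0,0,0],[0,0,0],[0,0,0],[0,0,0],[0,0,0]],"claw":[-1,-1,-1,-1,-1,-1,-1,-1]}'
python3 - <<'E'
from h import *
s=robot.snapshot("side"); crop(s,"s2",290,150,420,240,6)
E
python3 plan.py 484 -258 5 -1.3458
```

```text
time: 2.4
tool_pos: [0.4817, -0.2605, 0.0147]
ee_rot: [3.141, 0.001, -1.345]
wrist_force: [-0.0, 0.6, 0.6]
width: 0.0943
t 2.45 pos [ 481.8 -260.6   14.8] rot [ 3.141e+00  6.000e-04 -1.345e+00] F [-0.9 -0.1  0.2] T [ 0.08  0.   -0.  ] w 94.0
shift in tool axes mm [-2.1 -2.7  9.8] ; after the turn [-2.1 -2.7  9.8] turn [0.0006 0.0006 0.0008]
```

View pics/s2.png

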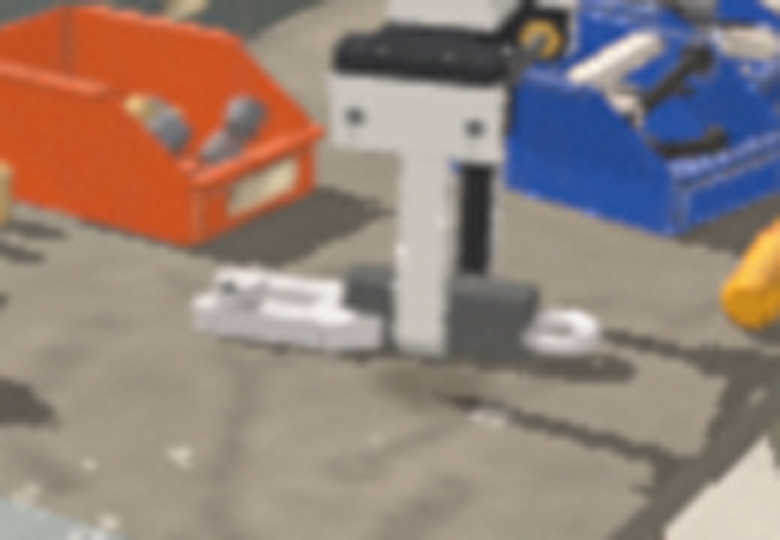

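The fingers straddle the shank, with the front finger at crop (422,250) beside the dark bar. I'll go down the last 9 mm and close.

```bash
python3 -m handwheel '{"delta_pos":[[-2,-2.5,5],[0,0,4],[0,0,0],[0,0,0],[0,0,0],[0,0,0],[0,0,0],[0,0,0]],"rotation":[[0,0,0],[0,0,0],[0,0,0],[0,0,0],[0,0,0],[0,0,0],[0,0,0],[0,0,0]],"claw":[-1,-1,1,1,1,1,1,1]}'
python3 plan.py 484 -258 5 -1.3458
```

```text
time: 3.45
tool_pos: [0.484, -0.2582, 0.0065]
ee_rot: [-3.142, -0.0, -1.345]
wrist_force: [0.5, 0.7, 0.6]
width: 0.0376
t 3.45 pos [ 484.  -258.2    6.5] rot [-3.1416e+00 -1.0000e-04 -1.3450e+00] F [0.5 0.7 0.6] T [-0.02  0.07 -0.03] w 37.6
shift in tool axes mm [-0.2 -0.   1.5] ; after the turn [-0.2 -0.   1.5] turn [-0.     -0.0001  0.0008]
```

```bash
python3 -m handwheel '{"delta_pos":[[0,0,0],[0,0,0],[0,0,0],[0,0,0],[0,0,0],[0,0,-5],[0,0,-15],[0,0,-20]],"rotation":[[0,0,0],[0,0,0],[0,0,0],[0,0,0],[0,0,0],[0,0,0],[0,0,0],[0,0,0]],"claw":[1,1,1,1,1,1,1,1]}'
python3 plan.py 460 45 100 -1.624
```

```text
time: 4.45
tool_pos: [0.4834, -0.2579, 0.0466]
ee_rot: [3.14, 0.001, -1.345]
wrist_force: [1.3, -0.6, -4.3]
width: 0.0218
t 4.45 pos [ 483.4 -257.9   46.6] rot [ 3.1401e+00  1.2000e-03 -1.3450e+00] F [ 1.3 -0.6 -4.3] T [-0.04  0.12  0.03] w 21.8
shift in tool axes mm [-300.5  -45.   -53.1] ; after the turn [-301.2   39.4  -53.4] turn [0.0017 0.001  0.279 ]
```

Held: the opening is 21.8 mm and the weight is about 4.3 N. Next I'll carry the hook over to a spot in front of the anchor.

```bash
python3 -m handwheel '{"delta_pos":[[-51,-2.1,-4],[-51,-2.1,-4],[-51,-2.1,-4],[-51,-2.1,-4],[-51,-2.1,-4],[-51,-2.1,-4],[0,0,0],[0,0,0]],"rotation":[[0,0,0],[0,0,0],[0,0,0],[0,0,0],[0,0,0],[0,0,0],[0,0,0.14],[0,0,0.139]],"claw":[1,1,1,1,1,1,1,1]}'
python3 plan.py 427 43.6 50 -1.624
python3 - <<'E'
from h import *
s=robot.snapshot("top"); crop(s,"t3",230,150,330,280,5)
s=robot.snapshot("side"); crop(s,"s3",200,170,400,290,4)
E
```

```text
time: 5.45
tool_pos: [0.4277, 0.0437, 0.0714]
ee_rot: [-3.14, -0.0, -1.626]
wrist_force: [0.5, 0.3, -3.7]
width: 0.0216
t 5.45 pos [427.7  43.7  71.4] rot [-3.1404e+00 -2.0000e-04 -1.6264e+00] F [ 0.5  0.3 -3.7] T [ 0.05  0.13 -0.04] w 21.6
shift in tool axes mm [ 0.1  0.7 21.4] ; after the turn [ 0.1  0.7 21.4] turn [-0.0012 -0.0002 -0.0024]
```

View pics/t3.png

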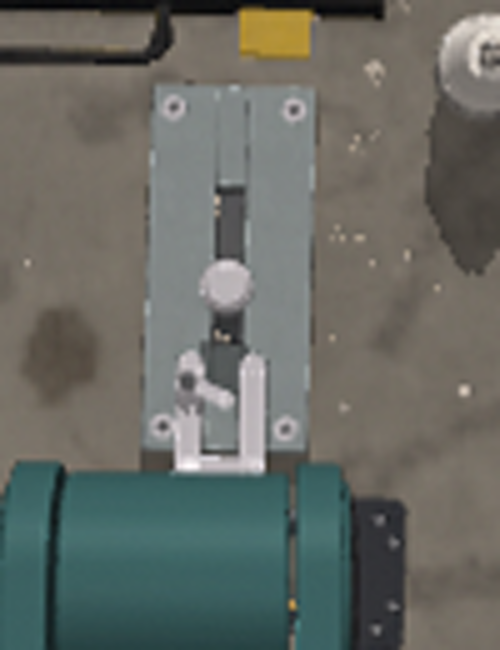

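View pics/s3.png

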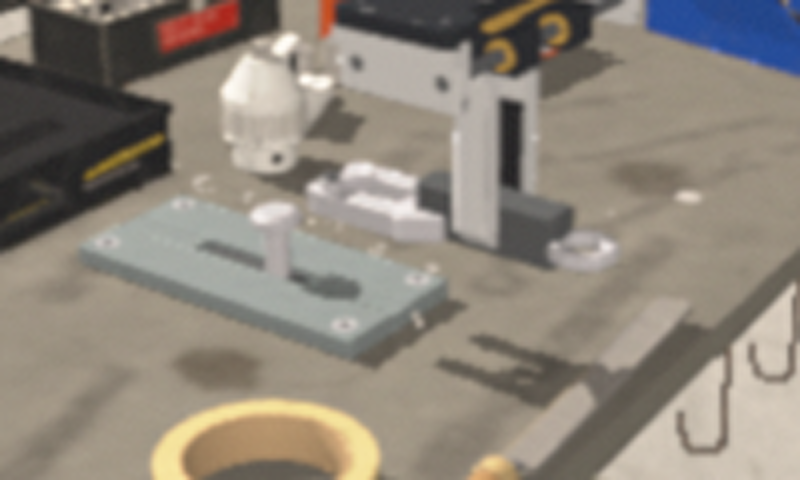

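The hook is held level. Its tips are at crop (190,360) and (252,362), short of the pin head at (227,286), with the mouth in line. The gap between the fingers looks about central on the head. I'll lower to about 3 mm over the plate.

```bash
python3 -m handwheel '{"delta_pos":[[0,0,10],[0,0,10],[0,0,10],[0,0,8],[0,0,5],[0,0,4],[0,0,2],[0,0,0]],"rotation":[[0,0,0],[0,0,0],[0,0,0],[0,0,0],[0,0,0],[0,0,0],[0,0,0],[0,0,0]],"claw":[1,1,1,1,1,1,1,1]}'
python3 plan.py 427 43.6 20.5 -1.624
python3 - <<'E'
from h import *
s=robot.snapshot("top"); crop(s,"t4",255,180,305,250,10)
np.save("top4.npy",s["color"])
s=robot.snapshot("side"); crop(s,"s4",210,200,370,290,5)
E
```

```text
time: 6.55
tool_pos: [0.4279, 0.0428, 0.0215]
ee_rot: [-3.141, -0.0, -1.624]
wrist_force: [0.7, -1.0, -3.5]
width: 0.0218
t 6.55 pos [427.9  42.8  21.5] rot [-3.1414e+00 -1.0000e-04 -1.6239e+00] F [ 0.7 -1.  -3.5] T [0.02 0.14 0.03] w 21.8
shift in tool axes mm [-0.7  0.9  1. ] ; after the turn [-0.7  0.9  1. ] turn [-0.0001 -0.0001  0.0001]
```

View pics/t4.png

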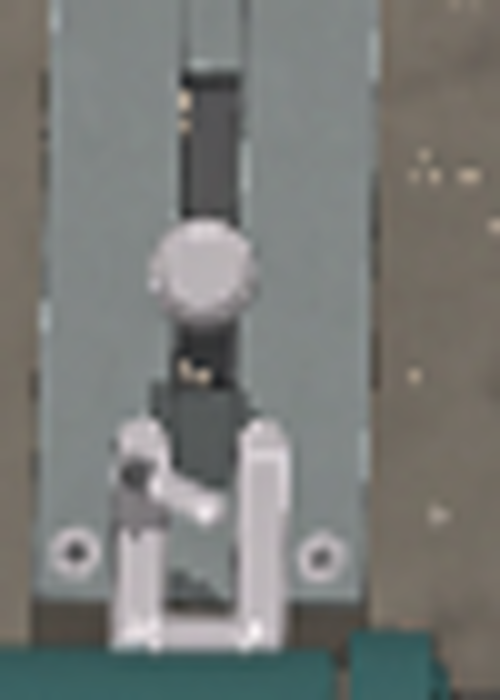

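View pics/s4.png

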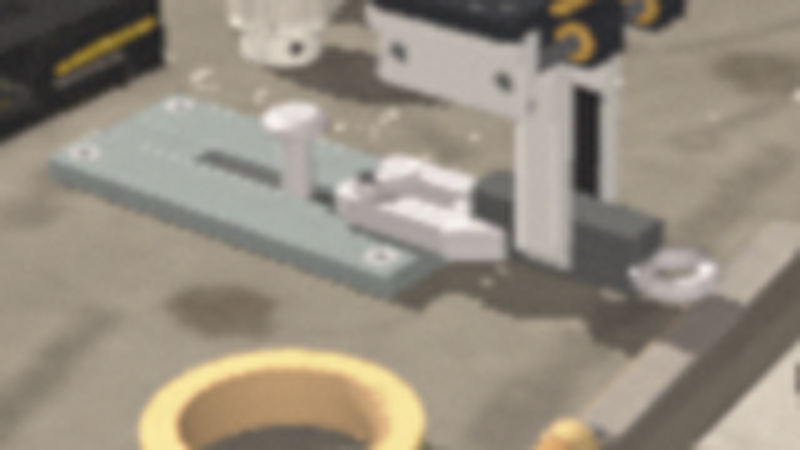

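Run:
```python
from meas import *
s=robot.snapshot("top"); U,rb,br=masks(s)
c=big((rb<4)&(br>100),252,160,300,238,45)
C=np.array([.5851,.0351]); th=-.0536; ax=np.array([np.cos(th),np.sin(th)]); ay=np.array([-ax[1],ax[0]])
pl=lambda u,v,z:(lambda d:np.round(np.array([d@ax,d@ay])*1000,1))(onz(s,u,v,z)[:2]-C)
im=s["color"].astype(int)
for v in (224,226,228,230,232,234,236,238,240,242): print(v,''.join("%4d"%im[v,u].mean() for u in range(262,290)))
q=lambda a,b:(255+(a+.5)/10-.5,180+(b+.5)/10-.5)
for n,p,z in [("tipL",(140,418),.029),("tipR",(264,418),.029),("root L",(128,645),.029),("rootR",(262,645),.029),("pinhead",(203,271),.0475),("slotL",(180,150),.012),("slotR",(243,150),.012),("slot far",(212,72),.012)]: print(n,pl(*q(*p),z))
```

```text
224  133 133 133 131 139 191 187 189 203 204  75  86  88  89  88  85  90 196 185 186 185 178 129 133 134 133 133 133
226  132 132 132 133 144 119  90  92 148 202  63  85  86  86  86  86  97 194 184 194 185 208 126 133 133 133 133 132
228  132 130 131 132 139  94  75 106 205 189 185 179 149  99  79  82 124 194 183 181 185 201 126 130 132 132 131 131
230  130 129 131 129 113 125 124 122 133 121 158 192 204 209 192 165 129 195 183 183 185 193 125 129 130 132 131 132
232  142 140 128 128 104 179 118 119 120 103 131 126 129 132 152 129 138 197 183 183 184 150 128 129 130 129 129 130
234  106 150 187 126 115 192 186 186 186 146 133 132 131 129 128 127 126 191 184 184 184 144 132 171 188 168 183 153
236  154 180 164 126 118 189 184 185 185 139 132 134 133 132 132 129 105 192 185 185 185 150 136 189 126 127 163 147
238  137 136 131 132 135 190 185 186 186 125  85  88  96 100 135 130 121 192 185 186 185 156 129 137 144 143 137 132
240   78  81  81  86 147 189 185 186 184 100  56  59  69  64  64  77 111 191 186 187 185 129  75  83  83  83  86  86
242   72  72  71  77 147 190 200 215 213 177 177 179 180 179 178 174 179 210 195 208 185 122  68  73  74  75  74  73
tipL [-51.7  16.1]
tipR [-50.9 -16.8]
root L [-112.    17.5]
rootR [-111.   -17.9]
pinhead [-14.   -0.2]
slotL [22.7  8.4]
slotR [23.1 -8.7]
slot far [44.3  0.3]
```

The jaw's midline is within about 0.3 mm of the slot and pin line, and the yaw is within 0.003 rad. I'll go forward 36 mm and 1 mm down. The pin should be just entering the mouth.

```bash
python3 -m handwheel '{"delta_pos":[[0,-5,1],[0,-5,0],[0,-5,0],[0,-5,0],[0,-5,0],[0,-5,0],[0,-4,0],[0,-2,0]],"rotation":[[0,0,0],[0,0,0],[0,0,0],[0,0,0],[0,0,0],[0,0,0],[0,0,0],[0,0,0]],"claw":[1,1,1,1,1,1,1,1]}'
python3 plan.py 463 42.6 20.5 -1.6244
python3 - <<'E'
from h import *
s=robot.snapshot("top"); crop(s,"t5",255,180,305,250,10)
s=robot.snapshot("side"); crop(s,"s5",230,200,340,270,7)
E
```

```text
time: 7.7
tool_pos: [0.464, 0.0409, 0.0204]
ee_rot: [3.142, -0.0, -1.624]
wrist_force: [-0.1, 0.7, -4.7]
width: 0.0216
t 7.7 pos [464.   40.9  20.4] rot [ 3.1416e+00 -1.0000e-04 -1.6240e+00] F [-0.1  0.7 -4.7] T [0.   0.13 0.01] w 21.6
shift in tool axes mm [-1.6  1.1 -0.1] ; after the turn [-1.6  1.1 -0.1] turn [ 0.     -0.0001  0.0004]
```

View pics/t5.png

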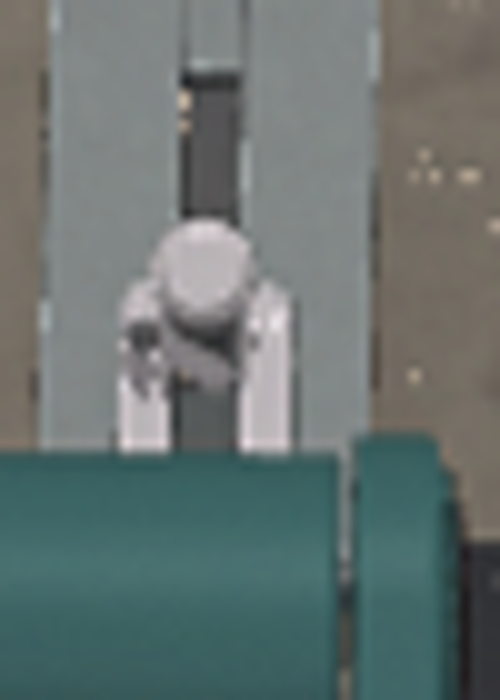

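View pics/s5.png

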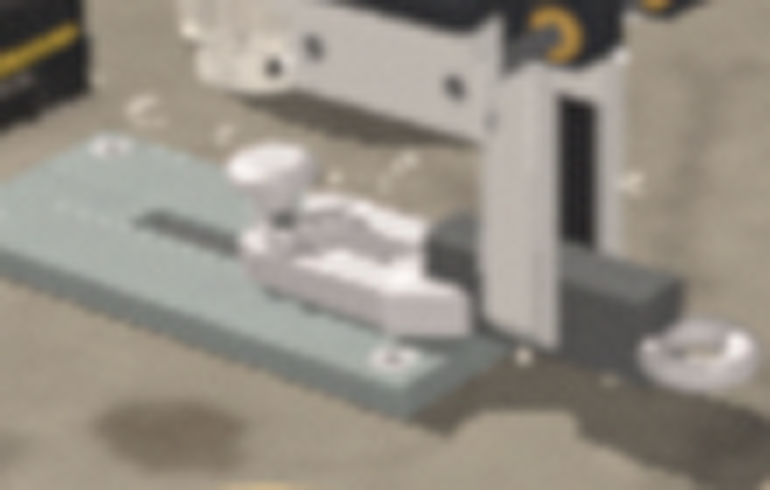

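The pin is in the mouth, with its head centred at crop (205,268) between the fingers at 170 and 240. The hook hovers just over the plate with no side force. I'll push on in feeling steps.

```bash
python3 -m handwheel '{"delta_pos":[[0,-2,0],[0,-2,0],[0,-2,0],[0,-2,0],[0,-2,0],[0,-2,0],[0,-2,0],[0,-2,0]],"rotation":[[0,0,0],[0,0,0],[0,0,0],[0,0,0],[0,0,0],[0,0,0],[0,0,0],[0,0,0]],"claw":[1,1,1,1,1,1,1,1]}'
python3 -m handwheel '{"delta_pos":[[0,-2,0],[0,-2,0],[0,-2,0],[0,-2,0],[0,-1,0],[0,-1,0],[0,-1,0],[0,-1,0]],"rotation":[[0,0,0],[0,0,0],[0,0,0],[0,0,0],[0,0,0],[0,0,0],[0,0,0],[0,0,0]],"claw":[1,1,1,1,1,1,1,1]}'
python3 plan.py 463 42.6 20.5 -1.6244
python3 - <<'E'
from h import *
s=robot.snapshot("top"); crop(s,"t6",255,170,305,240,10)
E
```

```text
time: 8.8
tool_pos: [0.4793, 0.0402, 0.0202]
ee_rot: [3.14, -0.0, -1.624]
wrist_force: [-2.7, 0.1, -3.7]
width: 0.022
time: 9.8
tool_pos: [0.4917, 0.0394, 0.0204]
ee_rot: [3.141, -0.0, -1.624]
wrist_force: [-2.4, 0.9, -5.2]
width: 0.0217
t 9.8 pos [491.7  39.4  20.4] rot [ 3.1414e+00 -1.0000e-04 -1.6240e+00] F [-2.4  0.9 -5.2] T [0.14 0.52 0.05] w 21.7
shift in tool axes mm [-1.6 28.8 -0.1] ; after the turn [-1.6 28.8 -0.1] turn [ 0.0001 -0.0001  0.0004]
```

View pics/t6.png

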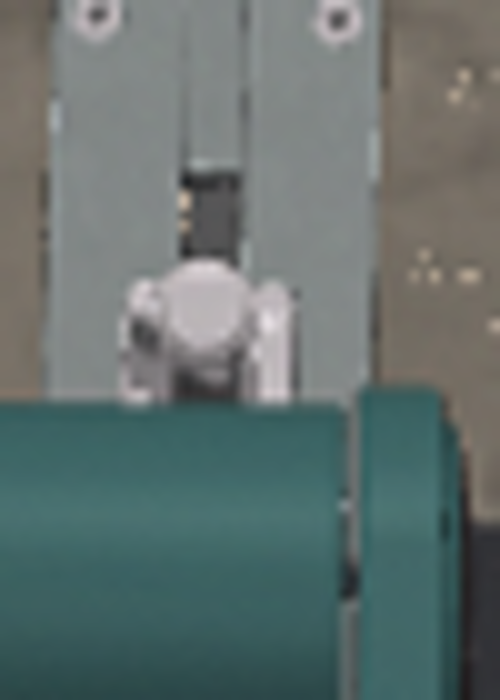

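The pin is sliding back at about 2.5 N. I'll continue.

```bash
python3 -m handwheel '{"delta_pos":[[0,-1.5,0],[0,-1.5,0],[0,-1.5,0],[0,-1,0],[0,-1,0],[0,-1,0],[0,-1,0],[0,-1,0]],"rotation":[[0,0,0],[0,0,0],[0,0,0],[0,0,0],[0,0,0],[0,0,0],[0,0,0],[0,0,0]],"claw":[1,1,1,1,1,1,1,1]}'
python3 plan.py 463 42.6 20.5 -1.6244
```

```text
time: 10.85
tool_pos: [0.5012, 0.0389, 0.0204]
ee_rot: [3.142, -0.0, -1.624]
wrist_force: [-2.4, 1.2, -5.4]
width: 0.0218
t 10.85 pos [501.2  38.9  20.4] rot [ 3.1415e+00 -1.0000e-04 -1.6240e+00] F [-2.4  1.2 -5.4] T [0.15 0.58 0.06] w 21.8
shift in tool axes mm [-1.6 38.4 -0.1] ; after the turn [-1.6 38.4 -0.1] turn [ 0.0001 -0.0001  0.0004]
```

```bash
python3 -m handwheel '{"delta_pos":[[0,-1,0],[0,-1,0],[0,-1,0],[0,-1,0],[0,-1,0],[0,-1,0],[0,-1,0],[0,-1,0]],"rotation":[[0,0,0],[0,0,0],[0,0,0],[0,0,0],[0,0,0],[0,0,0],[0,0,0],[0,0,0]],"claw":[1,1,1,1,1,1,1,1]}'
python3 plan.py 463 42.6 20.5 -1.6244
```

```text
time: 11.85
tool_pos: [0.5092, 0.0385, 0.0204]
ee_rot: [3.142, -0.0, -1.624]
wrist_force: [-1.3, 1.1, -5.9]
width: 0.0221
t 11.85 pos [509.2  38.5  20.4] rot [ 3.1416e+00 -1.0000e-04 -1.6240e+00] F [-1.3  1.1 -5.9] T [0.15 0.54 0.03] w 22.1
shift in tool axes mm [-1.6 46.4 -0.1] ; after the turn [-1.6 46.4 -0.1] turn [ 0.     -0.0001  0.0004]
```

```bash
python3 -m handwheel '{"delta_pos":[[0,-1,0],[0,-1,0],[0,-1,0],[0,-1,0],[0,-1,0],[0,-1,0],[0,-1,0],[0,-1,0]],"rotation":[[0,0,0],[0,0,0],[0,0,0],[0,0,0],[0,0,0],[0,0,0],[0,0,0],[0,0,0]],"claw":[1,1,1,1,1,1,1,1]}'
python3 plan.py 463 42.6 20.5 -1.6244
python3 - <<'E'
from h import *
s=robot.snapshot("top"); crop(s,"t7",255,160,305,230,10)
E
```

```text
time: 12.85
tool_pos: [0.5172, 0.0381, 0.0205]
ee_rot: [-3.142, -0.0, -1.624]
wrist_force: [-2.2, 0.8, -5.4]
width: 0.0214
t 12.85 pos [517.2  38.1  20.5] rot [-3.1416e+00 -1.0000e-04 -1.6240e+00] F [-2.2  0.8 -5.4] T [0.14 0.62 0.04] w 21.4
shift in tool axes mm [-1.7 54.4 -0. ] ; after the turn [-1.6 54.4 -0. ] turn [-0.     -0.0001  0.0004]
```

View pics/t7.png

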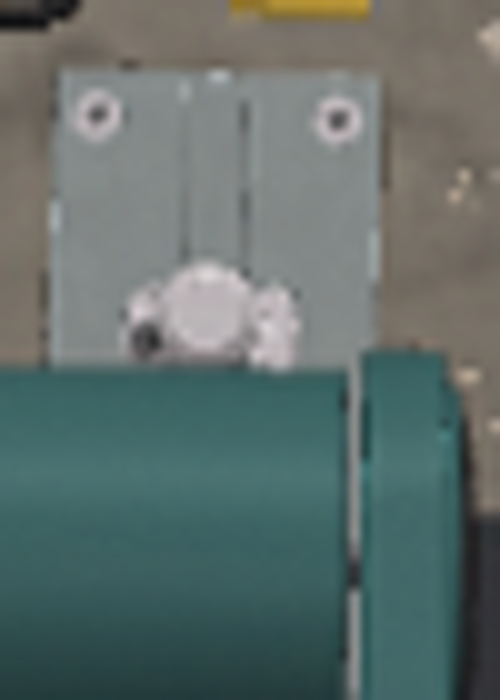

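Still sliding. The jaw stays centred on the head, with tips at crop 143 and 272 and the head at 207.

```bash
python3 -m handwheel '{"delta_pos":[[0,-1,0],[0,-1,0],[0,-1,0],[0,-1,0],[0,-1,0],[0,-1,0],[0,-1,0],[0,-1,0]],"rotation":[[0,0,0],[0,0,0],[0,0,0],[0,0,0],[0,0,0],[0,0,0],[0,0,0],[0,0,0]],"claw":[1,1,1,1,1,1,1,1]}'
python3 plan.py 463 42.6 20.5 -1.6244
```

```text
time: 13.9
tool_pos: [0.5224, 0.038, 0.0197]
ee_rot: [3.135, 0.0, -1.624]
wrist_force: [-8.0, 0.7, -2.4]
width: 0.022
t 13.9 pos [522.4  38.   19.7] rot [ 3.1351e+00  1.0000e-04 -1.6237e+00] F [-8.   0.7 -2.4] T [0.3  1.6  0.12] w 22.0
shift in tool axes mm [-1.5 59.5 -0.5] ; after the turn [-1.4 59.5 -0.8] turn [0.0065 0.0001 0.0007]
```

The stop has been reached at 8 N, with the nose dipping slightly (Fz has dropped off). I'll raise it 1 mm and press on gently.

```bash
python3 -m handwheel '{"delta_pos":[[0,0,-0.6],[0,0,-0.6],[0,-0.7,0],[0,-0.7,0],[0,-0.7,0],[0,-0.7,0],[0,-0.7,0],[0,-0.5,0]],"rotation":[[0,0,0],[0,0,0],[0,0,0],[0,0,0],[0,0,0],[0,0,0],[0,0,0],[0,0,0]],"claw":[1,1,1,1,1,1,1,1]}'
python3 plan.py 463 42.6 20.5 -1.6244
```

```text
time: 14.9
tool_pos: [0.5255, 0.0383, 0.0201]
ee_rot: [3.133, 0.001, -1.623]
wrist_force: [-8.7, 2.1, -3.7]
width: 0.0215
t 14.9 pos [525.5  38.3  20.1] rot [ 3.1330e+00  1.0000e-03 -1.6232e+00] F [-8.7  2.1 -3.7] T [0.5  1.73 0.24] w 21.5
shift in tool axes mm [-1.  62.6  0.2] ; after the turn [-0.9 62.6 -0.4] turn [0.0086 0.001  0.0012]
```

```bash
python3 -m handwheel '{"delta_pos":[[0,-0.6,-0.4],[0,-0.6,0],[0,-0.6,0],[0,-0.6,0],[0,-0.6,0],[0,-0.6,0],[0,-0.6,0],[0,-0.6,0]],"rotation":[[0,0,0],[0,0,0],[0,0,0],[0,0,0],[0,0,0],[0,0,0],[0,0,0],[0,0,0]],"claw":[1,1,1,1,1,1,1,1]}'
python3 plan.py 463 42.6 20.5 -1.6244
```

```text
time: 15.9
tool_pos: [0.5307, 0.0387, 0.0206]
ee_rot: [3.134, 0.002, -1.623]
wrist_force: [-7.8, 4.5, -4.2]
width: 0.0217
t 15.9 pos [530.7  38.7  20.6] rot [ 3.1338e+00  2.1000e-03 -1.6228e+00] F [-7.8  4.5 -4.2] T [0.79 1.58 0.31] w 21.7
shift in tool axes mm [-0.4 67.8  0.6] ; after the turn [-0.3 67.8  0.1] turn [0.0078 0.0021 0.0016]
```

```bash
python3 -m handwheel '{"delta_pos":[[0,-0.8,0],[0,-0.8,0],[0,-0.8,0],[0,-0.8,0],[0,-0.8,0],[0,-0.8,0],[0,-0.8,0],[0,-0.8,0]],"rotation":[[0,0,0],[0,0,0],[0,0,0],[0,0,0],[0,0,0],[0,0,0],[0,0,0],[0,0,0]],"claw":[1,1,1,1,1,1,1,1]}'
python3 plan.py 463 42.6 20.5 -1.6244
python3 - <<'E'
from h import *
s=robot.snapshot("top"); crop(s,"t8",255,160,305,230,10)
s=robot.snapshot("side"); crop(s,"s8",210,190,320,260,7)
E
```

```text
time: 16.9
tool_pos: [0.538, 0.0387, 0.021]
ee_rot: [3.136, 0.003, -1.623]
wrist_force: [-6.6, 4.3, -4.4]
width: 0.0219
t 16.9 pos [538.   38.7  21. ] rot [ 3.1360e+00  2.8000e-03 -1.6227e+00] F [-6.6  4.3 -4.4] T [0.89 1.31 0.33] w 21.9
shift in tool axes mm [-0.  75.1  1. ] ; after the turn [ 0.1 75.1  0.5] turn [0.0056 0.0028 0.0017]
```

View pics/t8.png

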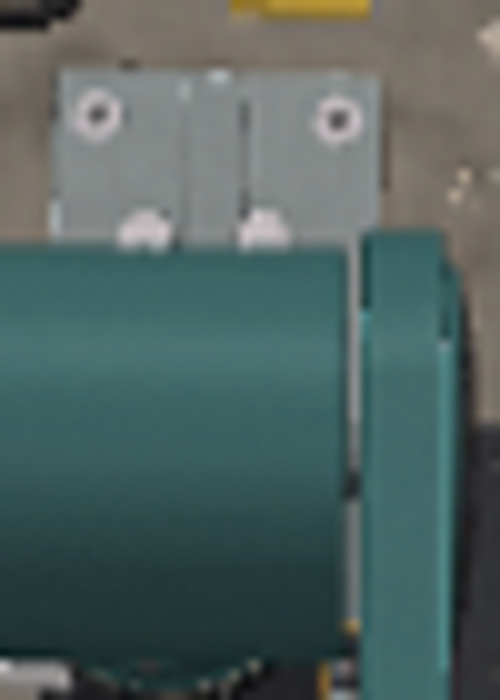

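View pics/s8.png

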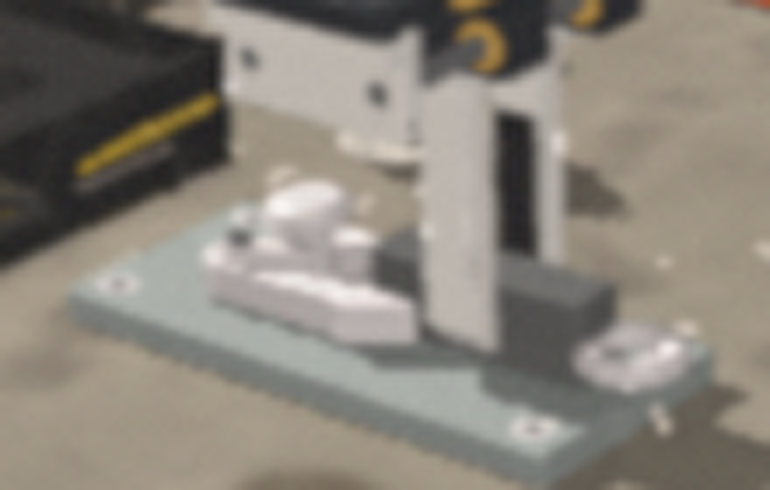

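The head now sits well behind the finger tips in the side view (head near crop (305,205)), and the force is easing. I'll keep going in small steps.

```bash
python3 -m handwheel '{"delta_pos":[[0,-0.6,0.4],[0,-0.6,0],[0,-0.6,0],[0,-0.6,0],[0,-0.6,0],[0,-0.6,0],[0,-0.6,0],[0,-0.6,0]],"rotation":[[0,0,0],[0,0,0],[0,0,0],[0,0,0],[0,0,0],[0,0,0],[0,0,0],[0,0,0]],"claw":[1,1,1,1,1,1,1,1]}'
python3 plan.py 463 42.6 20.5 -1.6244
```

```text
time: 18.0
tool_pos: [0.5448, 0.0387, 0.0214]
ee_rot: [3.141, 0.004, -1.623]
wrist_force: [-2.2, 4.8, -4.1]
width: 0.0219
t 18.0 pos [544.8  38.7  21.4] rot [ 3.1406  0.0035 -1.6226] F [-2.2  4.8 -4.1] T [1.02 0.69 0.39] w 21.9
shift in tool axes mm [ 0.3 81.8  1. ] ; after the turn [ 0.5 81.8  0.9] turn [0.001  0.0035 0.0018]
```

```bash
python3 -m handwheel '{"delta_pos":[[0,-0.6,0.3],[0,-0.6,0.3],[0,-0.6,0],[0,-0.6,0],[0,-0.5,0],[0,-0.5,0],[0,0,0],[0,0,0]],"rotation":[[0,0,0],[0,0,0],[0,0,0],[0,0,0],[0,0,0],[0,0,0],[0,0,0],[0,0,0]],"claw":[1,1,1,1,1,1,1,1]}'
python3 plan.py 463 42.6 20.5 -1.6244
```

```text
time: 19.0
tool_pos: [0.5489, 0.036, 0.0213]
ee_rot: [-3.141, -0.0, -1.624]
wrist_force: [-0.6, 0.1, -4.3]
width: 0.0219
t 19.0 pos [548.9  36.   21.3] rot [-3.1406e+00 -4.0000e-04 -1.6244e+00] F [-0.6  0.1 -4.3] T [ 0.01  0.1  -0.01] w 21.9
shift in tool axes mm [-2.  86.2  0.7] ; after the turn [-2.  86.2  0.8] turn [-0.001  -0.0004 -0.    ]
```

All forces dropped to zero, so the latch has likely sprung shut. I'll look, then creep in another millimetre or two to feel the throat floor.

```bash
python3 -m handwheel '{"delta_pos":[[0,-0.4,0],[0,-0.4,0],[0,-0.4,0],[0,-0.4,0],[0,0,0],[0,0,0],[0,0,0],[0,0,0]],"rotation":[[0,0,0],[0,0,0],[0,0,0],[0,0,0],[0,0,0],[0,0,0],[0,0,0],[0,0,0]],"claw":[1,1,1,1,1,1,1,1]}'
python3 plan.py 463 42.6 20.5 -1.6244
python3 - <<'E'
from h import *
s=robot.snapshot("side"); crop(s,"s9",210,190,320,260,7)
E
```

```text
time: 20.0
tool_pos: [0.5501, 0.0363, 0.0211]
ee_rot: [-3.142, -0.0, -1.624]
wrist_force: [-1.5, -0.2, -3.1]
width: 0.0215
t 20.0 pos [550.1  36.3  21.1] rot [-3.1415e+00 -1.0000e-04 -1.6240e+00] F [-1.5 -0.2 -3.1] T [ 0.06  0.12 -0.  ] w 21.5
shift in tool axes mm [-1.6 87.3  0.6] ; after the turn [-1.6 87.3  0.6] turn [-0.     -0.0001  0.0004]
```

View pics/s9.png

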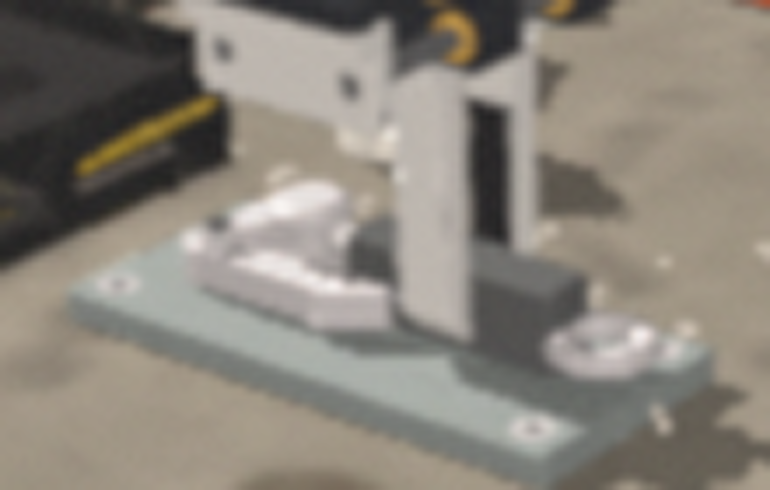

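The latch lies back across the mouth behind the head. Now I'll draw back and check for the ~2 N drag of the pin.

```bash
python3 -m handwheel '{"delta_pos":[[0,2,0],[0,2,0],[0,2,0],[0,2,0],[0,2,0],[0,2,0],[0,2,0],[0,2,0]],"rotation":[[0,0,0],[0,0,0],[0,0,0],[0,0,0],[0,0,0],[0,0,0],[0,0,0],[0,0,0]],"claw":[1,1,1,1,1,1,1,1]}'
python3 -m handwheel '{"delta_pos":[[0,1.5,0],[0,1.5,0],[0,1.5,0],[0,1.5,0],[0,1.5,0],[0,1.5,0],[0,1.5,0],[0,1.5,0]],"rotation":[[0,0,0],[0,0,0],[0,0,0],[0,0,0],[0,0,0],[0,0,0],[0,0,0],[0,0,0]],"claw":[1,1,1,1,1,1,1,1]}'
python3 -m handwheel '{"delta_pos":[[0,1.5,0],[0,1.5,0],[0,1.5,0],[0,1.5,0],[0,1.5,0],[0,1.5,0],[0,1,0],[0,1,0]],"rotation":[[0,0,0],[0,0,0],[0,0,0],[0,0,0],[0,0,0],[0,0,0],[0,0,0],[0,0,0]],"claw":[1,1,1,1,1,1,1,1]}'
python3 plan.py 463 42.6 20.5 -1.6244
python3 - <<'E'
from h import *
s=robot.snapshot("side"); crop(s,"s10",210,190,320,260,7)
s=robot.snapshot("top"); crop(s,"t10",255,160,305,230,10)
E
```

```text
time: 21.05
tool_pos: [0.5343, 0.0371, 0.0213]
ee_rot: [-3.141, -0.0, -1.624]
wrist_force: [1.8, -0.7, -4.6]
width: 0.0217
time: 22.05
tool_pos: [0.5221, 0.0378, 0.0212]
ee_rot: [-3.141, -0.0, -1.624]
wrist_force: [2.5, -1.5, -3.6]
width: 0.0217
time: 23.05
tool_pos: [0.5111, 0.0384, 0.0211]
ee_rot: [-3.142, -0.0, -1.624]
wrist_force: [2.5, -0.2, -4.2]
width: 0.0217
t 23.05 pos [511.1  38.4  21.1] rot [-3.1415e+00 -1.0000e-04 -1.6240e+00] F [ 2.5 -0.2 -4.2] T [-0.03 -0.37  0.01] w 21.7
shift in tool axes mm [-1.6 48.3  0.6] ; after the turn [-1.6 48.3  0.6] turn [-0.     -0.0001  0.0004]
```

View pics/s10.png

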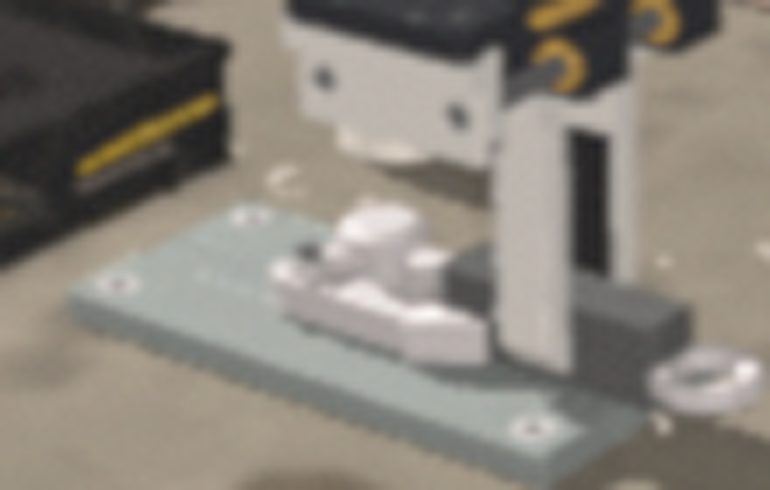

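View pics/t10.png

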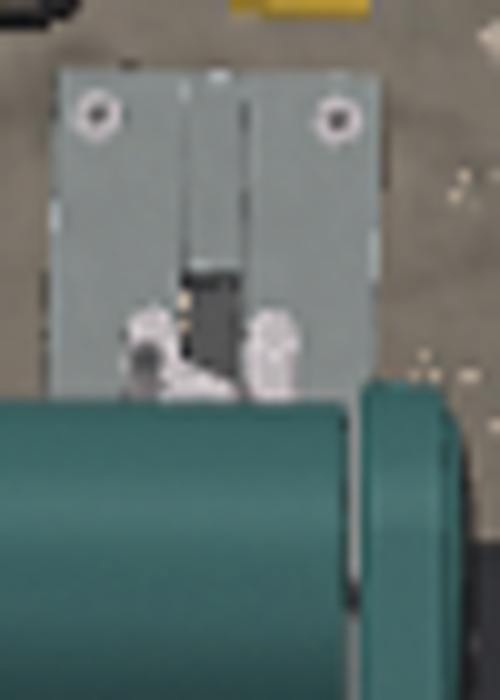

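The latch is visibly shut across the mouth in the top view, from (148,355) to (215,390), and the pin is coming along at 2.5 N.

```bash
python3 -m handwheel '{"delta_pos":[[0,1.5,0],[0,1.5,0],[0,1.5,0],[0,1.5,0],[0,1,0],[0,1,0],[0,1,0],[0,1,0]],"rotation":[[0,0,0],[0,0,0],[0,0,0],[0,0,0],[0,0,0],[0,0,0],[0,0,0],[0,0,0]],"claw":[1,1,1,1,1,1,1,1]}'
python3 -m handwheel '{"delta_pos":[[0,0.6,0],[0,0.6,0],[0,0.6,0],[0,0.6,0],[0,0.5,0],[0,0.5,0],[0,0.3,0],[0,0.3,0]],"rotation":[[0,0,0],[0,0,0],[0,0,0],[0,0,0],[0,0,0],[0,0,0],[0,0,0],[0,0,0]],"claw":[1,1,1,1,1,1,1,1]}'
python3 plan.py 463 42.6 20.5 -1.6244
```

```text
time: 24.15
tool_pos: [0.5011, 0.0389, 0.0211]
ee_rot: [-3.142, -0.0, -1.624]
wrist_force: [2.3, -0.3, -4.9]
width: 0.0219
time: 25.15
tool_pos: [0.4972, 0.0391, 0.0211]
ee_rot: [-3.142, -0.0, -1.624]
wrist_force: [2.6, 0.2, -2.9]
width: 0.0216
t 25.15 pos [497.2  39.1  21.1] rot [-3.1416e+00 -1.0000e-04 -1.6240e+00] F [ 2.6  0.2 -2.9] T [-0.09 -0.3   0.01] w 21.6
shift in tool axes mm [-1.7 34.3  0.6] ; after the turn [-1.7 34.3  0.6] turn [-0.     -0.0001  0.0004]
```

```bash
python3 -m handwheel '{"delta_pos":[[0,0.6,0],[0,0.6,0],[0,0.6,0],[0,0.6,0],[0,0.5,0],[0,0.5,0],[0,0.3,0],[0,0.3,0]],"rotation":[[0,0,0],[0,0,0],[0,0,0],[0,0,0],[0,0,0],[0,0,0],[0,0,0],[0,0,0]],"claw":[1,1,1,1,1,1,1,1]}'
python3 plan.py 463 42.6 20.5 -1.6244
python3 - <<'E'
from h import *
s=robot.snapshot("top"); crop(s,"t11",255,170,305,240,10)
E
```

```text
time: 26.15
tool_pos: [0.4934, 0.0393, 0.0211]
ee_rot: [-3.141, -0.0, -1.624]
wrist_force: [2.7, -1.2, -3.2]
width: 0.0218
t 26.15 pos [493.4  39.3  21.1] rot [-3.1409e+00 -1.0000e-04 -1.6240e+00] F [ 2.7 -1.2 -3.2] T [-0.07 -0.43 -0.03] w 21.8
shift in tool axes mm [-1.7 30.6  0.6] ; after the turn [-1.6 30.6  0.6] turn [-0.0007 -0.0001  0.0004]
```

View pics/t11.png

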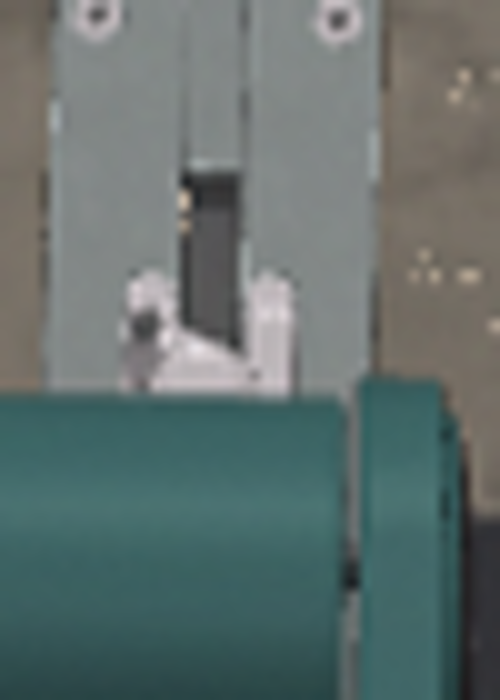

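```bash
python3 -m handwheel '{"delta_pos":[[0,0.5,0],[0,0.5,0],[0,0.5,0],[0,0.5,0],[0,0.4,0],[0,0.3,0],[0,0.3,0],[0,0,0]],"rotation":[[0,0,0],[0,0,0],[0,0,0],[0,0,0],[0,0,0],[0,0,0],[0,0,0],[0,0,0]],"claw":[1,1,1,1,1,1,1,1]}'
python3 plan.py 463 42.6 20.5 -1.6244
```

```text
time: 27.2
tool_pos: [0.4931, 0.0395, 0.0217]
ee_rot: [-3.135, 0.0, -1.624]
wrist_force: [10.6, -0.1, -7.2]
width: 0.0216
t 27.2 pos [493.1  39.5  21.7] rot [-3.1350e+00  4.0000e-04 -1.6239e+00] F [10.6 -0.1 -7.2] T [-0.01 -1.41  0.  ] w 21.6
shift in tool axes mm [-1.5 30.2  1. ] ; after the turn [-1.4 30.2  1.2] turn [-0.0066  0.0004  0.0005]
```

The near end is reached: 10.6 N on the pull and no more travel. I'll relax the pull, then lower onto the plate.

```bash
python3 -m handwheel '{"delta_pos":[[0,-1,0],[0,-1,0],[0,-1,0],[0,-1,0],[0,0,0.5],[0,0,0.5],[0,0,0.5],[0,0,0]],"rotation":[[0,0,0],[0,0,0],[0,0,0],[0,0,0],[0,0,0],[0,0,0],[0,0,0],[0,0,0]],"claw":[1,1,1,1,1,1,1,1]}'
python3 plan.py 463 42.6 18.5 -1.6244
python3 -m handwheel '{"delta_pos":[[0,0,0.4],[0,0,0.3],[0,0,0],[0,0,0],[0,0,0],[0,0,0],[0,0,0],[0,0,0]],"rotation":[[0,0,0],[0,0,0],[0,0,0],[0,0,0],[0,0,0],[0,0,0],[0,0,0],[0,0,0]],"claw":[1,1,1,1,1,1,1,1]}'
python3 plan.py 463 42.6 18.5 -1.6244
```

```text
time: 28.2
tool_pos: [0.4936, 0.0393, 0.0194]
ee_rot: [3.14, -0.0, -1.624]
wrist_force: [-0.5, -1.8, -2.1]
width: 0.0221
t 28.2 pos [493.6  39.3  19.4] rot [ 3.1402e+00 -1.0000e-04 -1.6240e+00] F [-0.5 -1.8 -2.1] T [-0.03  0.13  0.  ] w 22.1
shift in tool axes mm [-1.6 30.7  0.9] ; after the turn [-1.6 30.7  0.9] turn [ 0.0014 -0.0001  0.0004]
time: 29.2
tool_pos: [0.4942, 0.0393, 0.0189]
ee_rot: [-3.141, -0.0, -1.624]
wrist_force: [-1.8, 0.9, -0.9]
width: 0.0217
t 29.2 pos [494.2  39.3  18.9] rot [-3.1415 -0.     -1.624 ] F [-1.8  0.9 -0.9] T [0.12 0.13 0.01] w 21.7
shift in tool axes mm [-1.6 31.4  0.4] ; after the turn [-1.6 31.4  0.4] turn [-0.0001 -0.      0.0004]
```

```bash
python3 -m handwheel '{"delta_pos":[[0,0,0.3],[0,0,0],[0,0,0],[0,0,0],[0,0,0],[0,0,0],[0,0,0],[0,0,0]],"rotation":[[0,0,0],[0,0,0],[0,0,0],[0,0,0],[0,0,0],[0,0,0],[0,0,0],[0,0,0]],"claw":[1,1,0.3,0.3,0.3,0.3,0.3,0.3]}'
python3 plan.py 463 42.6 18.5 -1.6244
python3 - <<'E'
from h import *
s=robot.snapshot("side"); crop(s,"s12",230,190,340,260,7)
E
```

```text
time: 30.2
tool_pos: [0.4942, 0.0393, 0.0186]
ee_rot: [-3.142, -0.0, -1.624]
wrist_force: [-0.1, 0.3, -0.4]
width: 0.0333
t 30.2 pos [494.2  39.3  18.6] rot [-3.1415e+00 -1.0000e-04 -1.6240e+00] F [-0.1  0.3 -0.4] T [0.04 0.02 0.01] w 33.3
shift in tool axes mm [-1.6 31.3  0.1] ; after the turn [-1.6 31.4  0.1] turn [-0.0001 -0.0001  0.0004]
```

View pics/s12.png

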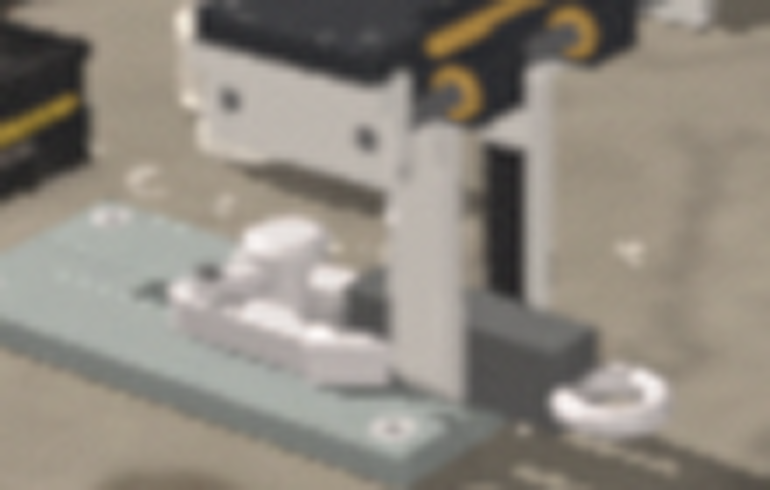

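The hook lies flat on the plate and is released. I'll open a bit more and lift straight up, slowly at first. The gripper's front passes clear above the pin.

```bash
python3 -m handwheel '{"delta_pos":[[0,0,0],[0,0,0],[0,0,0],[0,0,-3],[0,0,-6],[0,0,-15],[0,0,-20],[0,0,-20]],"rotation":[[0,0,0],[0,0,0],[0,0,0],[0,0,0],[0,0,0],[0,0,0],[0,0,0],[0,0,0]],"claw":[-0.3,-0.3,-0.3,-0.3,-0.3,-0.3,-0.3,-0.3]}'
python3 -m handwheel '{"delta_pos":[[0,0,-30],[0,10,-30],[0,30,-20],[0,40,0],[0,40,0],[0,40,0],[0,0,0],[0,0,0]],"rotation":[[0,0,0],[0,0,0],[0,0,0],[0,0,0],[0,0,0],[0,0,0],[0,0,0],[0,0,0]],"claw":[-0.3,-0.3,-0.3,-0.3,-0.3,-0.3,-0.3,-0.3]}'
python3 - <<'E'
from h import *
s=robot.snapshot("top"); crop(s,"t13",250,160,320,260,6);crop(s,"t13b",150,130,430,290,2)
C=np.array([.5851,.0351]); th=-.0536; ax=np.array([np.cos(th),np.sin(th)]); ay=np.array([-ax[1],ax[0]])
q=lambda a,b:(250+(a+.5)/6-.5,160+(b+.5)/6-.5)
s=robot.snapshot("side"); crop(s,"s13",210,190,350,270,5)
E
```

```text
time: 31.25
tool_pos: [0.4946, 0.0393, 0.0844]
ee_rot: [-3.14, -0.0, -1.624]
wrist_force: [0.3, 0.5, 0.2]
width: 0.0612
time: 32.25
tool_pos: [0.3352, 0.0478, 0.1636]
ee_rot: [-3.139, -0.0, -1.624]
wrist_force: [0.3, -0.3, 0.1]
width: 0.0612
```

View pics/t13.png

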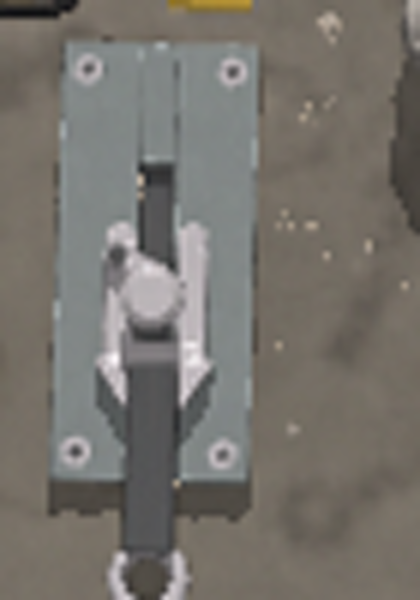

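View pics/s13.png

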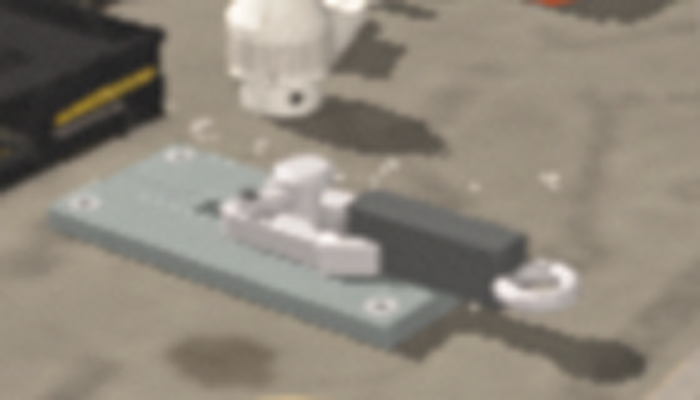

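View pics/t13b.png

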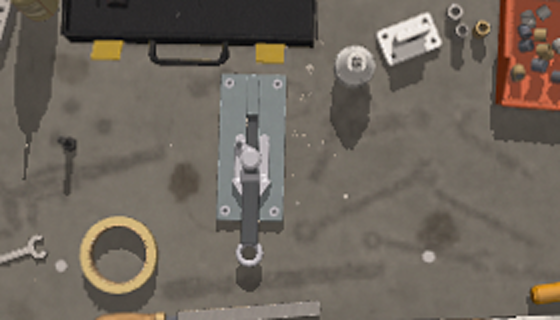

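Run:
```python
from h import *
s=robot.snapshot("top")
C=np.array([.5851,.0351]); th=-.0536; ax=np.array([np.cos(th),np.sin(th)]); ay=np.array([-ax[1],ax[0]])
q=lambda a,b:(250+(a+.5)/6-.5,160+(b+.5)/6-.5)
for n,p,z in [("head",(152,292),.048),("tipL",(117,223),.026),("tipR",(193,223),.026),("eyeend",(148,606),.02)]:
    d=onz(s,*q(*p),z)[:2]-C; print(n,np.round([d@ax*1000,d@ay*1000],1))
print(robot.get_obs()["wrist_force"])
```

```text
head [-18.2  -0.5]
tipL [14.6 16.9]
tipR [ 15.5 -17.1]
eyeend [-155.1   -1.7]
[ 0.50224783 -0.54858299  0.36694614]
```

```bash
python3 -c "
from bench import robot
print(robot.close_job())"
```

```text
the job is handed in; nothing more can be done
None
```

The hook is latched on the pin, drawn to the near end of its run, and left flat on the anchor and released. I handed the job in at about 32 s; it reports no verdict.

**What I did:**
- I gripped the hook by its shank and pushed it along the slot about 2–3 mm over the plate. The pin slid back at about 2.5 N.
- At the stop the latch gave way, with the force peaking near 9–10 N. The force then dropped suddenly to zero, which I took as the latch flipping shut.
- On the way back the pin followed at about 2.5 N, until the pull rose to 10.6 N with no further travel. I then eased off, lowered the hook, let go and backed the arm away.

**Last checks:**
- **Latch:** in the last pictures it lies behind the pin, though mostly hidden under the pin's head. It was plainly shut across the mouth in the top view during the pull back.
- **Hook:** it lies flat on the plate, in line with the slot to about 1 mm by the finger tips.
- **Pin position:** the picture puts it at plate x of about -18 mm, not the expected -20. That is within my measuring error of 1–2 mm, and the firm end-stop I felt agrees with the near end.
- **Pin in the throat:** the same picture puts it at hook x of about 12–13 mm, where about 10 mm of play was expected. That is inside the 14 mm limit but close to it, and the picture is no more exact than that.
- **Surroundings:** the chuck, bolt and tape look unmoved, and the wrist force reads about zero.

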